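# Load the condiment tray, each container in the well cut for it

## Task

Load the wooden condiment tray so that it can be carried to the table: put the pepper mill in the large round well, the salt shaker in the small round well, the six-sided honey jar in the hexagonal well and the spice tin in the oblong well, each standing upright on the bottom of its well. Lower them in rather than dropping them, knock nothing over, and leave the mug and the lemon where they are.

Things in the scene. Friction and masses are not known exactly. Their poses are not given: they have to be found in the camera images.
- pepper_mill_center (a point): dark brown turned wooden pepper mill, 170 mm tall, 0.18 kg, standing upright. Round: foot 58 mm in diameter, waisted body, ball-shaped head from 123 to 159 mm up, widest (49 mm) 137 mm up (grasp it there; the head does not turn), small steel nut on top. Point: on its axis half-way up, 85 mm above its underside; z up.
- salt_shaker_center (a point): small glass salt shaker with a grey pierced cap, 90 mm tall, 0.1 kg, standing upright. Round: foot 38 mm in diameter, body widest (44 mm) 28 mm up and tapering from there to the cap, whose straight side, 34 mm in diameter, lies 66 to 78 mm up (grasp it there). Point: on its axis half-way up, 45 mm above its underside; z up.
- jar_center (a point): six-sided glass honey jar with a round red screw lid (fixed), 86 mm tall, 0.3 kg, standing upright. Body 54 to 56 mm across flats, 62 mm across corners, widest 56 mm up, then narrowing to the lid, 56 mm in diameter over the top 11 mm. Its x axis runs across two flats, its y axis through two corners. Point: on its axis half-way up, 43 mm above its underside; z up.
- spice_tin_center (a point): flat rectangular metal spice tin with a plain paper band and a press lid, 36 mm (its x) by 60 mm (its y), 90 mm tall (body up to 80 mm, lid 33 x 57 mm above it), 0.12 kg, standing upright. Point: at its centre, 45 mm above its underside; z up.
- mill_well_floor (a point): pale wood block 92 x 92 mm, fixed, one of a row of four in the tray (order varies; tray rim 26 mm high), top 50 mm above the worktop. It has the large round well, 71 mm in diameter, cut for the pepper mill. Point: centre of the well's floor, 34 mm below the block's top; x across the row, y along it, z up. 3 mm chamfer at the mouth.
- salt_well_floor (a point): pale wood block 92 x 92 mm, fixed, one of a row of four in the tray (order varies; tray rim 26 mm high), top 50 mm above the worktop. It has the small round well, 55 mm in diameter, cut for the salt shaker. Point: centre of the well's floor, 34 mm below the block's top; x across the row, y along it, z up. 3 mm chamfer at the mouth.
- jar_well_floor (a point): pale wood block 92 x 92 mm, fixed, one of a row of four in the tray (order varies; tray rim 26 mm high), top 50 mm above the worktop. It has the hexagonal well, 68 mm across flats, corners along the row, cut for the jar, which fits at any turn. Point: centre of the well's floor, 34 mm below the block's top; x across the row, y along it, z up. 3 mm chamfer at the mouth.
- tin_well_floor (a point): pale wood block 92 x 92 mm, fixed, one of a row of four in the tray (order varies; tray rim 26 mm high), top 50 mm above the worktop. It has the oblong well, 48 mm along its x (across the row) by 74 mm along its y (along the row), cut for the spice tin, its long side along the row. Point: centre of the well's floor, 34 mm below the block's top; x across the row, y along it, z up. 3 mm chamfer at the mouth.
- mug: white mug with a leaf pattern, 92 x 127 x 95 mm, a bystander standing to the left of the work; origin at the centre of its underside. It must stay where it is.
- lemon: yellow lemon, 83 x 58 x 58 mm, a bystander lying at the right of the work; origin at its underside. It must stay where it is.

How it is judged:
By the outcome, as a careful person would: the job done as asked, in the order asked, and still so for the second after the job is handed in, with the robot touching nothing.
It also fails if it takes over 96 s, if anything falls off the work surface, if the arm or the gripper's body presses on something with over 40 N, if the wrist force passes 120 N, or if a joint passes its speed limit or range.

## Robot

A 6-joint arm with a two-finger parallel gripper is mounted at the origin on a cart in front of the work surface, level with it; the furniture and walls round the work are solid. World frame = base frame: x ahead of the robot, y to its left, z up, the work surface at z = 0. Lengths are in mm, angles in degrees, forces in N, time in s.
With the tool pointing down it reaches from about 350 to 850 mm from the base axis. Payload 8.1 kg.
Tool frame: the origin (TCP) lies midway between the tips of the shut fingers; the grasp point (between the pads) lies 19 mm behind it; y points along the fingers, x is the direction in which the jaws open and shut, and the axes are right-handed (so a half turn about y gives the same grasp; the last joint's range is limited). The gripper opens to 85 mm and grips with 20 to 120 N. Pads are 22 mm wide; open, the fingers measure 114 mm over their backs; the gripper's body (76 mm by 85 mm) begins 54 mm behind the grasp point. The pads swing forward as they close: fully open they stand 13 mm farther back than shut.
Start: joints at [67.414, 7.471, 85.268, -0, 87.261, -4.893], TCP at [182.328, 571.631, 231.292] pointing down, gripper open.
Joint ranges: [-169.43, 169.43], [-51.17, 129.36], [1.28, 143.12], [-76.62, 256.62], [0, 156.53], [-152.29, 152.29]. Speed limits (degrees/s): [136.94, 136.94, 159.86, 180, 180, 180].

## Interface

Orientations are given as [roll, pitch, yaw] about the fixed x, y, z axes, in that order (R = Rz(yaw) Ry(pitch) Rx(roll)).
In Python, from bench import r gives the robot as it stands.
- The arm moves only by the tool move_arm, never from a script. Its arguments are lists of equal length, an entry for each row: "linear": the shift along the tool's x, y, z normalised to -1 to 1, where 1 is 300 mm, a list of three; "twist": the turn, a rotation vector about the tool's x, y, z normalised to -1 to 1, where 1 is pi/2 rad, a list of three; "hand": the opening, from -1 (shut) to 1 (fully open). A call has 1 to 12 rows; each row is the pose to reach, as a shift and turn from the pose measured when the call began, along the tool's axes at that moment; what a row does not reach only later rows make up. A row lasts 1/12 s, in which the tool goes at most 41.7 mm and 7.16 degrees, less where a joint would pass 70% of its speed; a pose out of reach is approached as far as the arm can. A call with a number of a shift or a turn outside -1 to 1 is refused whole. A call with a gripper value outside its range is refused whole. The fingers move at their own pace and stop on an object; "force" is the grip in N (left out, the last holds). Time passes only in rows, so rows that repeat a pose let the fingers close. It gives the time, the measured TCP pose, the force and the opening at its end, in the units of the state.
- r.sense(): the state, without advancing time (a new reading comes with each control period).
- r.snapshot(name): name is "scene" or "top" or "wrist"; returns a dict with "frame" (384x512x3 uint8, red, green, blue), "range_z" (384x512 float32, mm along the optical axis (not along the pixel's ray), 0 where there is no reading), "intrinsics" (3x3 intrinsics, pixels), "R" (3x3) and "t" (3): a world point X has camera coordinates R X + t; the wrist camera has in their place "hand_eye" (4x4, takes a point from camera to tool coordinates, whose origin is the TCP and whose axes are the tool frame's). Camera axes: x right, y down, z forward; pixel columns grow to the right and rows downward; lengths in mm; the calibration is good to about 2 mm. A picture is of the moment at which its call begins: read the wrist's pose just before it.
- r.hand_in(): hands the job in, once; it reports no verdict.
The state is a dict: "time": time; "joint_pos": joint angles; "qd": joint speeds; "joint_efforts": joint torques, N m; "tool_pos": TCP position; "tcp_rot": TCP orientation; "ft_force": force on the tool from outside, world axes, zero at the start; "wrist_torque": the same for the moment, N m; "finger_gap": finger opening in mm.
Only numpy, scipy, OpenCV 4.12 (cv2) and the standard library are available. Lean on these libraries where they do the work, as an engineer would, in place of code of your own. Each camera call takes 0.05 s, during which the arm holds its last target. There are 200 camera calls.

## Working session

There is one attempt and no reset: what is moved stays moved. The work goes in short steps, Python scripts to look and compute and a tool call to move; the robot and the scene stay as the last step left them, time stands still between calls to the robot, and variables do not carry over. Pictures are saved under pics/ and viewed, on a budget of 14 in all, crops included, one or two more only if the job needs it, and the job is handed in when it is done.

Besides the shell and the picture viewer there is one more tool, called after "Request:" by a JSON object that holds its "name" and its "arguments", one argument or row to a line. move_arm: Moves the arm, as the interface text tells. Scaled input: -1 to 1 covers 300 mm each way for a shift and pi/2 rad each way for a turn. Its arguments: {"type":"object","properties":{"linear":{"type":"array","items":{"type":"array","items":{"type":"number","minimum":-1,"maximum":1}}},"twist":{"type":"array","items":{"type":"array","items":{"type":"number","minimum":-1,"maximum":1}}},"hand":{"type":"array","items":{"type":"number"}},"force":{"type":"number"}},"required":["linear","twist","hand"]}

```bash
mkdir -p pics; ls; python3 - <<'E'
from bench import r
import cv2,numpy as np
s=r.sense();print(s)
for n in("scene","top"):
    d=r.snapshot(n);np.savez(f"{n}0.npz",**d);cv2.imwrite(f"pics/{n}0.png",d["frame"][:,:,::-1]);print(n,d["intrinsics"],d["R"],d["t"])
a=cv2.imread("pics/scene0.png");b=cv2.imread("pics/top0.png")
E
```

```text
pics
{'time': 0.0, 'joint_pos': array([ 6.74126879e+01,  7.51524828e+00,  8.53306887e+01, -1.28094754e-04,
        8.72602824e+01, -4.89355662e+00]), 'qd': array([ 0.03438415, -0.04442234,  0.06379971,  0.05036972, -0.06039945,
        0.00193294]), 'joint_efforts': array([ 1.99149408e-04, -5.69406581e+01, -5.00542653e+01, -1.61607145e-04,
        1.49237568e-02, -2.85123626e-06]), 'tool_pos': array([182.12911147, 571.10999606, 230.2294514 ]), 'tcp_rot': array([-89.99106643,   0.10584312,  72.30625897]), 'ft_force': array([-0.39903777, -0.84771104, -0.28373674]), 'wrist_torque': array([-0.01434563, -0.03367052, -0.00442176]), 'finger_gap': 85.18659588625783}
scene [[462.38911876   0.         254.4653056 ]
 [  0.         462.38911876 192.30094779]
 [  0.           0.           1.        ]] [[-0.991252   -0.13004773  0.02251814]
 [-0.09222114  0.56041393 -0.82306227]
 [ 0.0944179  -0.81793876 -0.56750457]] [ 531.54868629   89.95835104 1253.20489289]
top [[353.28287726   0.         256.65248604]
 [  0.         353.28287726 187.30073727]
 [  0.           0.           1.        ]] [[ 0.15557409 -0.98779552  0.00753039]
 [-0.95788656 -0.15271731 -0.24316816]
 [ 0.24135044  0.03061741 -0.96995492]] [-13.83215978 547.59710112 998.77547425]
```

View pics/top0.png

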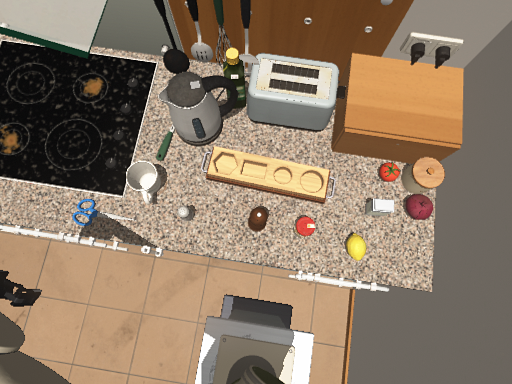

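View pics/scene0.png

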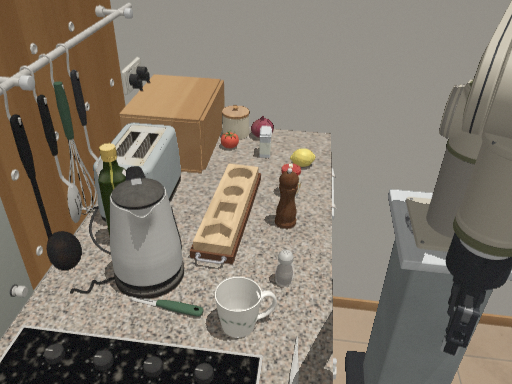

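Top view: hexagonal well (226,162), oblong (254,169), two round wells (283,177) and (313,181). Salt (184,212), mill (259,218), jar (306,226), tin (381,206), lemon (356,246), mug (143,180). The scene view agrees.

```bash
cat > h.py <<'E'
import numpy as np,cv2
from bench import r
def cloud(d,s=None):
    K=d["intrinsics"];z=np.array(d["range_z"],float);v,u=np.mgrid[:z.shape[0],:z.shape[1]]
    P=np.stack([(u-K[0,2])*z/K[0,0],(v-K[1,2])*z/K[1,1],z],-1)
    if "R" in d: W=(P-d["t"])@d["R"]
    else:
        from scipy.spatial.transform import Rotation as Ro
        T=d["hand_eye"];W=P@T[:3,:3].T+T[:3,3]
        W=W@Ro.from_euler("xyz",s["tcp_rot"],degrees=True).as_matrix().T+s["tool_pos"]
    W[z<=0]=np.nan
    return W
def circ(p):
    A=np.c_[2*p,np.ones(len(p))];x=np.linalg.lstsq(A,(p**2).sum(1),rcond=None)[0]
    return x[:2],np.sqrt(x[2]+x[:2]@x[:2])
E
python3 - <<'E'
from h import *
d={n:dict(np.load(n+"0.npz")) for n in("top","scene")}
W={n:cloud(d[n]) for n in d}
t=W["top"]
for n,(u,v) in dict(salt=(184,212),mill=(259,218),jar=(306,226),tin=(381,206),lemon=(356,246),mug=(143,180)).items():
    c=t[v,u]; 
    for k in W:
        w=W[k].reshape(-1,3);w=w[(np.hypot(*(w[:,:2]-c[:2]).T)<55)&(w[:,2]>8)]
        top=w[w[:,2]>w[:,2].max()-8]
        print(n,k,c.round(),len(w),w.min(0).round(),w.max(0).round(),"top",top.mean(0).round(1),len(top))
# wells: floor points between z 5..25 within tray
for n,(u,v) in dict(hex=(226,162),obl=(254,169),r1=(283,177),r2=(313,181)).items():
    c=t[v,u];w=t[v-14:v+15,u-15:u+16].reshape(-1,3)
    f=w[(abs(w[:,2]-16)<6)];print(n,c.round(1),f.mean(0).round(1),len(f))
w=t[140:205,195:340].reshape(-1,3);w=w[abs(w[:,2]-50)<5]
print(len(w),cv2.minAreaRect(w[:,:2].astype(np.float32)))
# ortho map
H=np.zeros((500,800,3),np.uint8)
f=d["top"]["frame"].reshape(-1,3)[:,::-1];q=t.reshape(-1,3)
o=np.argsort(q[:,2]);q=q[o];f=f[o];k=np.isfinite(q[:,0]);q=q[k];f=f[k]
for p,c in zip(q,f):
    X,Y=int((400-p[1])*1.0),int((750-p[0]))
    if 1<X<798 and 1<Y<498: H[Y-1:Y+2,X-1:X+2]=c
cv2.imwrite("pics/ortho.png",H)
E
```

```text
salt top [431. 268.  90.] 189 [413. 255.  10.] [454. 292.  91.] top [434.  273.9  87. ] 68
salt scene [431. 268.  90.] 553 [412. 265.   8.] [454. 300.  90.] top [432.6 278.7  86.3] 88
mill top [437.  50. 158.] 370 [420.  29.   9.] [470.  84. 172.] top [444.6  52.3 169.1] 16
mill scene [437.  50. 158.] 995 [418.  44.   8.] [473.  89. 171.] top [444.8  58.1 166.9] 16
jar top [447. -87.  88.] 372 [ 416. -112.   10.] [473. -57.  92.] top [446.9 -84.7  86.6] 262
jar scene [447. -87.  88.] 192 [ 414. -110.   10.] [476. -63.  89.] top [443.6 -87.1  85.3] 128
tin top [ 539. -296.   90.] 420 [ 524. -335.    8.] [ 566. -273.   96.] top [ 545.  -302.3   90.8] 161
tin scene [ 539. -296.   90.] 338 [ 522. -338.    8.] [ 563. -266.   94.] top [ 541.9 -301.    89.3] 84
lemon top [ 416. -243.   57.] 401 [ 378. -275.   21.] [ 458. -219.   62.] top [ 417.1 -248.8   56.5] 111
lemon scene [ 416. -243.   57.] 331 [ 374. -260.    8.] [ 454. -216.   60.] top [ 414.8 -244.    54.9] 59
mug top [524. 437.   8.] 619 [474. 390.   8.] [565. 489.  99.] top [527.2 439.   94.4] 69
mug scene [524. 437.   8.] 1338 [472. 382.   8.] [563. 463.  98.] top [522.4 439.8  92.8] 147
hex [623.8 184.5  14.8] [615.9 186.7  16.2] 322
obl [614.4  91.5  15.8] [610.8  92.1  16.3] 279
r1 [602.8  -4.2  15.3] [604.5  -0.8  16.2] 192
r2 [ 605.5 -100.9   12.8] [600.  -94.4  16.4] 329
2042 ((612.4644775390625, 52.16534423828125), (180.23638916015625, 455.64739990234375), 7.873631954193115)
```

View pics/ortho.png

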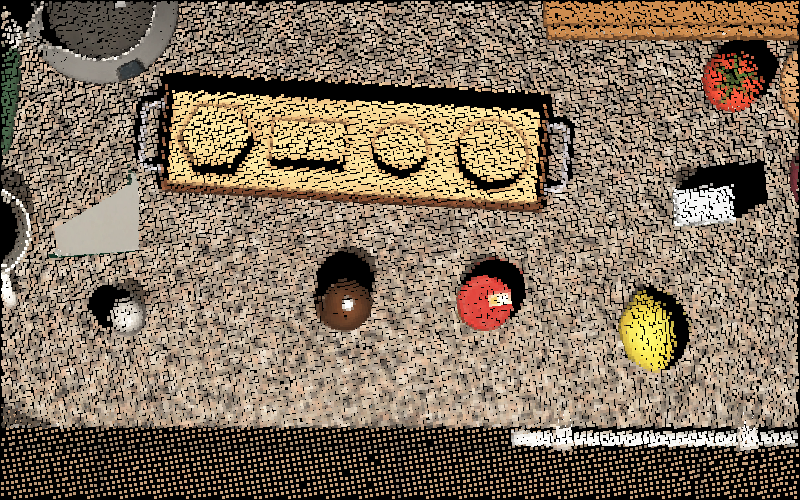

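The map shows the order from +y: hexagonal, oblong, small round, large round. The tray is turned about -3° from the world axes. First I'll move to a pose above the mill.

```bash
cat >> h.py <<'E'
def go(*targets):
    "targets (x,y,z,yaw): print shift/turn for move_arm from current pose"
    from scipy.spatial.transform import Rotation as Ro
    s=r.sense();R0=Ro.from_euler("xyz",s["tcp_rot"],degrees=True)
    print("now",s["time"].__round__(2),s["tool_pos"].round(1),s["tcp_rot"].round(2),round(s["finger_gap"],1),s["ft_force"].round(1))
    for x,y,z,w in targets:
        D=R0.inv().apply(np.array([x,y,z])-s["tool_pos"]);t=(R0.inv()*Ro.from_euler("xyz",[-90,0,w],degrees=True)).as_rotvec()
        print("lin",(D/300).round(4).tolist(),"tw",(t/(np.pi/2)).round(4).tolist(),"rows",round(max(np.linalg.norm(D)/41.7,np.degrees(np.linalg.norm(t))/7.16),1))
E
python3 -c "
from h import *
print(r.snapshot('wrist')['hand_eye'].round(3),r.snapshot('wrist')['intrinsics'])
go((330,310,260,35),(430,55,270,-3))"
```

```text
[[ 1.00000e+00 -1.00000e-03 -0.00000e+00  7.49000e-01]
 [-0.00000e+00 -3.20000e-01  9.48000e-01 -1.42408e+02]
 [-1.00000e-03 -9.48000e-01 -3.20000e-01  8.14440e+01]
 [ 0.00000e+00  0.00000e+00  0.00000e+00  1.00000e+00]] [[316.77218044   0.         257.30542251]
 [  0.         316.77218044 186.45730126]
 [  0.           0.           1.        ]]
now 0.2 [182.2 571.3 230.6] [-8.999e+01  7.000e-02  7.231e+01] 85.7 [-0.2  0.3  0.2]
lin [-0.6802, -0.0972, -0.7341] tw [0.0002, 0.4145, -0.0007] rows 7.2
lin [-1.3888, -0.1298, -1.31] tw [0.0004, 0.8368, -0.0007] rows 13.8
```

Request:
{"name": "move_arm", "arguments": {
  "linear": [
    [-0.68, -0.1, -0.734],
    [-0.68, -0.1, -0.734],
    [-0.68, -0.1, -0.734],
    [-0.68, -0.1, -0.734],
    [-0.68, -0.1, -0.734],
    [-0.68, -0.1, -0.734],
    [-0.68, -0.1, -0.734],
    [-0.95, -0.12, -1],
    [-1, -0.13, -1],
    [-1, -0.13, -1]
  ],
  "twist": [
    [0, 0.837, 0],
    [0, 0.837, 0],
    [0, 0.837, 0],
    [0, 0.837, 0],
    [0, 0.837, 0],
    [0, 0.837, 0],
    [0, 0.837, 0],
    [0, 0.837, 0],
    [0, 0.837, 0],
    [0, 0.837, 0]
  ],
  "hand": [1, 1, 1, 1, 1, 1, 1, 1, 1, 1]
}}

```text
time: 1.03
tool_pos: [373.4, 202.2, 269.2]
tcp_rot: [-90.1, 0.0, 0.3]
ft_force: [1.7, -0.8, 0.5]
finger_gap: 85.4
```

```bash
python3 -c "
from h import *
go((443,55,280,-3))"
```

```text
now 1.03 [373.4 202.2 269.2] [-9.006e+01  1.000e-02  3.500e-01] 85.4 [ 1.7 -0.8  0.5]
lin [0.2289, -0.0356, -0.4921] tw [0.0006, 0.0372, -0.0001] rows 3.9
```

Request:
{"name": "move_arm", "arguments": {
  "linear": [
    [0.23, -0.036, -0.492],
    [0.23, -0.036, -0.492],
    [0.23, -0.036, -0.492],
    [0.23, -0.036, -0.492],
    [0.23, -0.036, -0.492],
    [0.23, -0.036, -0.492]
  ],
  "twist": [
    [0, 0.037, 0],
    [0, 0.037, 0],
    [0, 0.037, 0],
    [0, 0.037, 0],
    [0, 0.037, 0],
    [0, 0.037, 0]
  ],
  "hand": [1, 1, 1, 1, 1, 1]
}}

```text
time: 1.53
tool_pos: [443.8, 52.9, 280.0]
tcp_rot: [-90.1, 0.0, -3.3]
ft_force: [0.2, 1.0, -0.3]
finger_gap: 85.3
```

```bash
python3 - <<'E'
from h import *
s=r.sense();d=r.snapshot("wrist");w=cloud(d,s);np.savez("w1.npz",**d,W=w)
cv2.imwrite("pics/w1.png",d["frame"][:,:,::-1])
q=w.reshape(-1,3);q=q[np.isfinite(q[:,0])]
m=q[(np.hypot(q[:,0]-445,q[:,1]-55)<45)]
for a,b in((165,175),(135,158),(8,30)):
    p=m[(m[:,2]>a)&(m[:,2]<b)];print(a,len(p),p.mean(0).round(1) if len(p) else 0, p.min(0).round(1), p.max(0).round(1), circ(p[:,:2]) )
tp=np.median(q[abs(q[:,2])<6],0);print("table",tp)
# sphere fit of the head
from scipy.optimize import least_squares
p=m[(m[:,2]>128)&(m[:,2]<158)]
f=least_squares(lambda c:np.linalg.norm(p-c[:3],axis=1)-c[3],[445,55,139,24],loss="soft_l1");print(f.x.round(1))
go()
E
```

```text
165 151 [446.6  54.7 168.6] [441.   49.2 165.2] [452.2  59.9 171.9] (array([446.55536783,  54.34713609]), np.float64(4.146151484734323))
135 1855 [446.9  59.3 151.1] [422.2  30.  135. ] [471.3  78.8 158. ] (array([447.00260708,  56.09194697]), np.float64(18.04407914698495))
8 198 [450.8  77.6  14.6] [421.4  55.1   8.4] [477.3  86.1  30. ] (array([448.71182016,  56.44400707]), np.float64(27.686937439460404))
table [ 4.80169224e+02  3.53868820e+01 -3.70062148e-01]
[446.9  54.2 135.3  24.9]
now 1.58 [443.3  54.3 279.9] [-9.004e+01  5.000e-02 -3.130e+00] 85.4 [-0.1 -0.4 -0.5]
```

View pics/w1.png

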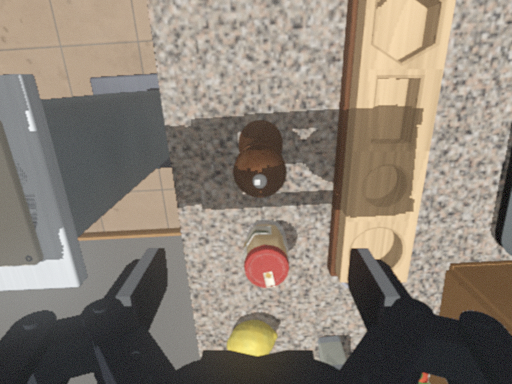

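The mill head is centred near (447,54.5), at pixel (260,178). The jar lid is at (267,267). The wells run up the right side of the picture. Next I'll work out the well mouths in script from these frames and plan the descent.

```bash
cat >> h.py <<'E'
def wells(d,W,C):
    "mouth centres: rays of pixels seen below z=46 through the z=50 plane, round camera centre C"
    lam=(50-C[2])/(W[...,2]-C[2]);Q=C+lam[...,None]*(W-C)
    a=np.radians(-3.2);ex=np.array([np.cos(a),np.sin(a)]);ey=np.array([-ex[1],ex[0]])
    o=np.array([608,46.])
    L=np.stack([(Q[...,:2]-o)@ex,(Q[...,:2]-o)@ey],-1)
    for n,k in(("hex",1.5),("obl",.5),("small",-.5),("large",-1.5)):
        m=(abs(L[...,0])<42)&(abs(L[...,1]-94*k)<43)&(W[...,2]<46)&(W[...,2]>5)
        if m.sum()<60: continue
        p=Q[m][:,:2];(c,sz,an)=cv2.minAreaRect(p.astype(np.float32))
        print(n,m.sum(),"mean",p.mean(0).round(1),"rect",np.round(c,1),np.round(sz,1),round(an,1))
E
python3 - <<'E'
from h import *
from scipy.spatial.transform import Rotation as Ro
for n in("top","scene"):
    d=dict(np.load(n+"0.npz"));print(n);wells(d,cloud(d),-d["R"].T@d["t"])
d=dict(np.load("w1.npz"));C=Ro.from_euler("xyz",[-90,0,-3.13],degrees=True).apply(d["hand_eye"][:3,3])+[443.3,53.8,280]
print("wrist");wells(d,d["W"],C)
go((447,54.5,115,-3),(447,54.5,200,-3))
E
```

```text
top
hex 403 mean [610.4 183.2] rect [613.3 185.5] [79.2 81.1] 5.9
obl 360 mean [605.1  90.9] rect [611.1  89.6] [77.7 75.6] 81.8
small 250 mean [599.5  -0.6] rect [603.8  -5. ] [71.2 78. ] 77.8
large 397 mean [594.3 -91.5] rect [598.4 -91.4] [76.3 69.9] 16.8
scene
hex 426 mean [607.6 188.2] rect [608.7 187.2] [75.  68.8] 87.9
obl 316 mean [602.4  96.7] rect [609.6  91.7] [79.9 65.3] 87.7
small 178 mean [597.7   4.3] rect [602.5   4.3] [66.8 78.5] 8.6
large 233 mean [592.9 -86.7] rect [593.6 -92. ] [68.2 70.2] 5.1
wrist
hex 3352 mean [609.7 179.5] rect [610.  174.3] [59.8 68.3] 86.7
obl 2677 mean [604.8  93.3] rect [607.1  91.9] [74.  53.2] 86.7
small 1403 mean [599.7   1.4] rect [600.1   0.9] [52.4 54.4] 86.7
large 1205 mean [600.8 -80.5] rect [600.9 -79.9] [45.3 69.9] 57.9
now 1.58 [443.3  54.3 279.9] [-9.004e+01  5.000e-02 -3.130e+00] 85.4 [-0.1 -0.4 -0.5]
lin [0.0127, 0.5496, 0.0017] tw [0.0004, -0.0015, -0.0005] rows 4.0
lin [0.0125, 0.2663, 0.0015] tw [0.0004, -0.0015, -0.0005] rows 1.9
```

Request:
{"name": "move_arm", "arguments": {
  "linear": [
    [0.0125, 0.13, 0.002],
    [0.0125, 0.266, 0.002],
    [0.0125, 0.4, 0.002],
    [0.0125, 0.5, 0.002],
    [0.0125, 0.55, 0.002],
    [0.0125, 0.55, 0.002],
    [0.0125, 0.55, 0.002]
  ],
  "twist": [
    [0, 0, 0],
    [0, 0, 0],
    [0, 0, 0],
    [0, 0, 0],
    [0, 0, 0],
    [0, 0, 0],
    [0, 0, 0]
  ],
  "hand": [1, 1, 1, 1, 1, 1, 1]
}}

```text
time: 2.17
tool_pos: [445.9, 55.8, 114.4]
tcp_rot: [-90.0, 0.2, -3.0]
ft_force: [0.7, -0.0, 1.5]
finger_gap: 85.5
```

Request:
{"name": "move_arm", "arguments": {
  "linear": [
    [0, 0, 0],
    [0, 0, 0],
    [0, 0, 0],
    [0, 0, 0],
    [0, 0, 0],
    [0, 0, 0],
    [0, 0, 0],
    [0, 0, 0],
    [0, 0, 0],
    [0, 0, 0]
  ],
  "twist": [
    [0, 0, 0],
    [0, 0, 0],
    [0, 0, 0],
    [0, 0, 0],
    [0, 0, 0],
    [0, 0, 0],
    [0, 0, 0],
    [0, 0, 0],
    [0, 0, 0],
    [0, 0, 0]
  ],
  "hand": [0, -0.3, -1, -1, -1, -1, -1, -1, -1, -1],
  "force": 45
}}

```text
time: 3.0
tool_pos: [447.4, 55.9, 116.6]
tcp_rot: [-90.0, -0.0, -3.0]
ft_force: [-1.2, 0.3, 6.7]
finger_gap: 46.6
```

```bash
python3 - <<'E'
from h import *
s=r.sense();d=r.snapshot("wrist");cv2.imwrite("pics/w2.png",d["frame"][:,:,::-1])
go((447,54.5,200,-3),(500,-20,205,-3.3),(594.5,-92,205,-3.3))
E
```

```text
now 3.05 [447.4  55.9 116.6] [-9.001e+01 -4.000e-02 -3.020e+00] 46.5 [-1.2  0.9  7. ]
lin [-0.001, -0.2781, -0.0048] tw [0.0001, -0.0002, 0.0004] rows 2.0
lin [0.1885, -0.2946, -0.2435] tw [0.0001, 0.0031, 0.0004] rows 3.1
lin [0.5158, -0.2943, -0.4666] tw [0.0001, 0.0031, 0.0004] rows 5.4
```

View pics/w2.png

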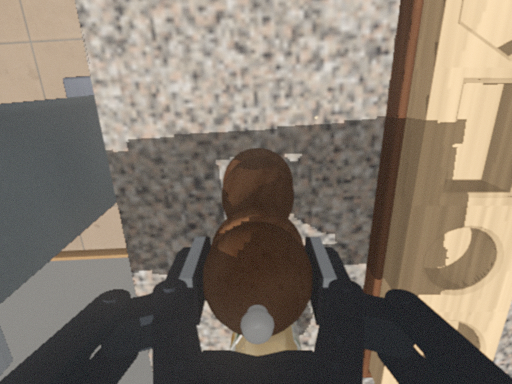

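The head sits between the pads, but the gap of 46.6 mm and +7 N upward mean the grip is above the equator. I'll reopen, go 8 mm lower and regrip.

Request:
{"name": "move_arm", "arguments": {
  "linear": [
    [0, 0, 0],
    [0, 0, 0],
    [0, 0, 0],
    [0, 0.015, -0.004],
    [0, 0.029, -0.004],
    [0, 0.029, -0.004],
    [0, 0.029, -0.004],
    [0, 0.029, -0.004],
    [0, 0.029, -0.004],
    [0, 0.029, -0.004],
    [0, 0.029, -0.004],
    [0, 0.029, -0.004]
  ],
  "twist": [
    [0, 0, 0],
    [0, 0, 0],
    [0, 0, 0],
    [0, 0, 0],
    [0, 0, 0],
    [0, 0, 0],
    [0, 0, 0],
    [0, 0, 0],
    [0, 0, 0],
    [0, 0, 0],
    [0, 0, 0],
    [0, 0, 0]
  ],
  "hand": [0.5, 0.6, 0.6, 0.6, 0.6, -1, -1, -1, -1, -1, -1, -1]
}}

```text
time: 4.05
tool_pos: [447.3, 54.7, 107.8]
tcp_rot: [-90.0, -0.0, -3.0]
ft_force: [0.4, 0.2, -1.8]
finger_gap: 47.0
```

```bash
python3 - <<'E'
from h import *
go((447,54.5,200,-3),(500,-20,205,-3.3),(594.5,-92,205,-3.3))
E
```

```text
now 4.05 [447.3  54.7 107.8] [-9.001e+01 -2.000e-02 -3.020e+00] 47.0 [ 0.4  0.2 -1.8]
lin [-0.0007, -0.3074, -0.0009] tw [0.0001, -0.0002, 0.0003] rows 2.2
lin [0.1888, -0.324, -0.2395] tw [0.0001, 0.0031, 0.0003] rows 3.2
lin [0.516, -0.3238, -0.4626] tw [0.0001, 0.0031, 0.0003] rows 5.5
```

Request:
{"name": "move_arm", "arguments": {
  "linear": [
    [0, -0.08, 0],
    [0, -0.2, 0],
    [0, -0.324, 0],
    [0, -0.324, 0],
    [0.1, -0.324, -0.09],
    [0.2, -0.324, -0.18],
    [0.3, -0.324, -0.27],
    [0.4, -0.324, -0.36],
    [0.47, -0.324, -0.42],
    [0.516, -0.324, -0.463],
    [0.516, -0.324, -0.463],
    [0.516, -0.324, -0.463]
  ],
  "twist": [
    [0, 0, 0],
    [0, 0, 0],
    [0, 0, 0],
    [0, 0, 0],
    [0, 0, 0],
    [0, 0, 0],
    [0, 0.003, 0],
    [0, 0.003, 0],
    [0, 0.003, 0],
    [0, 0.003, 0],
    [0, 0.003, 0],
    [0, 0.003, 0]
  ],
  "hand": [-1, -1, -1, -1, -1, -1, -1, -1, -1, -1, -1, -1]
}}

```text
time: 5.05
tool_pos: [594.5, -92.8, 204.2]
tcp_rot: [-90.0, 0.0, -3.4]
ft_force: [-1.2, -0.2, -1.6]
finger_gap: 47.5
```

```bash
python3 - <<'E'
from h import *
for n in("scene","top"):
    d=r.snapshot(n);cv2.imwrite(f"pics/{n}1.png",d["frame"][:,:,::-1])
w=cloud(d)
go((594.5,-92,128,-3.3))
s=r.sense();d=r.snapshot("wrist");cv2.imwrite("pics/w3.png",d["frame"][:,:,::-1])
a=cv2.imread("pics/scene1.png")[110:310,180:380];b=cv2.imread("pics/w3.png")
cv2.imwrite("pics/c1.png",np.hstack([cv2.resize(a,(384,384)),b[:,100:]]))
E
```

```text
now 5.15 [593.9 -91.5 204.7] [-8.998e+01  3.000e-02 -3.280e+00] 47.0 [-0.5  0.4 -1.3]
lin [0.0021, 0.2555, -0.0017] tw [-0.0002, 0.0002, -0.0003] rows 1.8
```

View pics/c1.png

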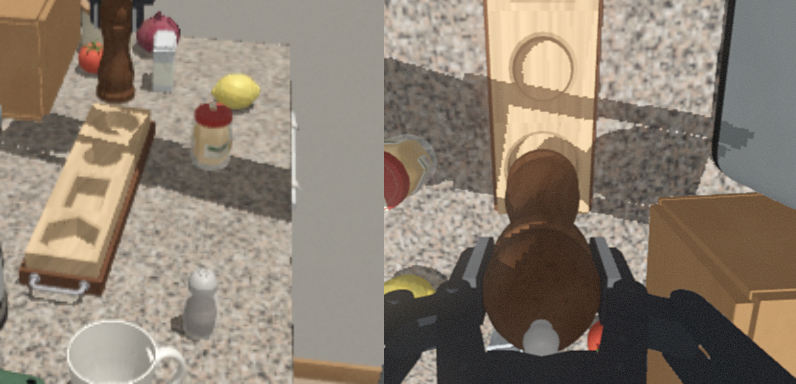

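The mill hangs upright over the large well. I'll lower it and stop just above the floor.

Request:
{"name": "move_arm", "arguments": {
  "linear": [
    [0.002, 0.08, -0.002],
    [0.002, 0.14, -0.002],
    [0.002, 0.18, -0.002],
    [0.002, 0.21, -0.002],
    [0.002, 0.235, -0.002],
    [0.002, 0.255, -0.002],
    [0.002, 0.26, -0.002],
    [0.002, 0.26, -0.002]
  ],
  "twist": [
    [0, 0, 0],
    [0, 0, 0],
    [0, 0, 0],
    [0, 0, 0],
    [0, 0, 0],
    [0, 0, 0],
    [0, 0, 0],
    [0, 0, 0]
  ],
  "hand": [-1, -1, -1, -1, -1, -1, -1, -1]
}}

```text
time: 5.87
tool_pos: [594.5, -91.8, 126.9]
tcp_rot: [-90.0, 0.0, -3.2]
ft_force: [-0.4, -0.1, -2.1]
finger_gap: 47.1
```

Request:
{"name": "move_arm", "arguments": {
  "linear": [
    [0, 0.004, 0],
    [0, 0.007, 0],
    [0, 0.009, 0],
    [0, 0.009, 0]
  ],
  "twist": [
    [0, 0, 0],
    [0, 0, 0],
    [0, 0, 0],
    [0, 0, 0]
  ],
  "hand": [-1, -1, -1, -1]
}}

```text
time: 6.2
tool_pos: [594.7, -91.9, 124.5]
tcp_rot: [-90.0, -0.0, -3.3]
ft_force: [-1.2, -0.1, -2.2]
finger_gap: 47.1
```

```bash
python3 - <<'E'
from h import *
go((594.5,-92,123,-3.3))
E
```

```text
now 6.2 [594.7 -91.9 124.5] [-9.00e+01 -2.00e-02 -3.25e+00] 47.1 [-1.2 -0.1 -2.2]
lin [-0.0006, 0.0049, -0.0003] tw [-0.0, 0.0005, 0.0002] rows 0.0
```

Request:
{"name": "move_arm", "arguments": {
  "linear": [
    [0, 0.003, 0],
    [0, 0.005, 0],
    [0, 0.007, 0],
    [0, 0.007, 0]
  ],
  "twist": [
    [0, 0, 0],
    [0, 0, 0],
    [0, 0, 0],
    [0, 0, 0]
  ],
  "hand": [-1, -1, -1, -1]
}}

```text
time: 6.53
tool_pos: [595.0, -92.0, 123.3]
tcp_rot: [-90.0, -0.1, -3.3]
ft_force: [-2.2, 0.5, 4.4]
finger_gap: 46.8
```

The mill is on the floor (force now +4 N). I'll release it and rise.

Request:
{"name": "move_arm", "arguments": {
  "linear": [
    [0, 0, 0],
    [0, 0, 0],
    [0, 0, 0],
    [0, 0, 0],
    [0, 0, 0],
    [0, 0, 0],
    [0, -0.1, 0],
    [0, -0.24, 0],
    [0, -0.35, 0],
    [0, -0.4, 0],
    [0, -0.4, 0],
    [0, -0.4, 0]
  ],
  "twist": [
    [0, 0, 0],
    [0, 0, 0],
    [0, 0, 0],
    [0, 0, 0],
    [0, 0, 0],
    [0, 0, 0],
    [0, 0, 0],
    [0, 0, 0],
    [0, 0, 0],
    [0, 0, 0],
    [0, 0, 0],
    [0, 0, 0]
  ],
  "hand": [0.3, 0.6, 0.8, 0.9, 0.9, 0.9, 0.9, 0.9, 0.9, 0.9, 0.9, 0.9]
}}

```text
time: 7.53
tool_pos: [595.6, -92.2, 244.6]
tcp_rot: [-90.0, -0.2, -3.2]
ft_force: [-0.2, -0.0, -0.1]
finger_gap: 80.9
```

```bash
python3 - <<'E'
from h import *
go((433,150,230,-3.3),(433,276.5,190,-3.3))
E
```

```text
now 7.53 [595.6 -92.2 244.6] [-90.04  -0.22  -3.25] 80.9 [-0.2 -0.  -0.1]
lin [-0.5869, 0.046, 0.7752] tw [0.0004, 0.0006, 0.0024] rows 7.0
lin [-0.6113, 0.179, 1.1963] tw [0.0004, 0.0006, 0.0024] rows 9.8
```

Request:
{"name": "move_arm", "arguments": {
  "linear": [
    [-0.587, 0.046, 0.775],
    [-0.587, 0.046, 0.775],
    [-0.587, 0.046, 0.775],
    [-0.587, 0.046, 0.775],
    [-0.587, 0.046, 0.775],
    [-0.587, 0.046, 0.775],
    [-0.587, 0.046, 0.775],
    [-0.6, 0.12, 1],
    [-0.6, 0.12, 1],
    [-0.6, 0.12, 1]
  ],
  "twist": [
    [0, 0, 0],
    [0, 0, 0],
    [0, 0, 0],
    [0, 0, 0],
    [0, 0, 0],
    [0, 0, 0],
    [0, 0, 0],
    [0, 0, 0],
    [0, 0, 0],
    [0, 0, 0]
  ],
  "hand": [1, 1, 1, 1, 1, 1, 1, 1, 1, 1]
}}

```text
time: 8.37
tool_pos: [429.8, 221.2, 203.5]
tcp_rot: [-90.1, 0.1, -3.0]
ft_force: [-1.0, 0.8, 0.5]
finger_gap: 85.3
```

```bash
python3 - <<'E'
from h import *
s=r.sense();d=r.snapshot("wrist");w=cloud(d,s);cv2.imwrite("pics/w4.png",d["frame"][:,:,::-1])
q=w.reshape(-1,3);q=q[np.isfinite(q[:,0])]
m=q[(np.hypot(q[:,0]-433,q[:,1]-277)<40)]
for a,b in((84,95),(64,80),(8,30)):
    p=m[(m[:,2]>a)&(m[:,2]<b)];
    if len(p)>5:print(a,len(p),p.mean(0).round(1), p.min(0).round(1), p.max(0).round(1), circ(p[:,:2]) )
go((433,276.5,190,-3.3))
E
```

```text
84 882 [435.6 275.2  87. ] [421.8 261.1  84. ] [449.4 288.3  91.3] (array([435.59223757, 274.92409689]), np.float64(9.499814355889646))
64 186 [435.5 277.2  78.1] [418.7 258.   70. ] [452.4 291.7  80. ] (array([435.48939068, 274.81489368]), np.float64(16.42295157839419))
8 6 [436.8 293.8  29. ] [418.4 283.8  27.7] [455.8 297.9  29.8] (array([435.48337519, 276.20548892]), np.float64(21.67821676149791))
now 8.42 [430.5 219.2 204.3] [-9.014e+01  9.000e-02 -3.010e+00] 85.2 [-0.5 -1.1 -0.5]
lin [-0.0015, 0.047, 0.1915] tw [0.0016, 0.0032, -0.0009] rows 1.4
```

```bash
python3 - <<'E'
from h import *
go((435.5,275.3,150,-3.3),(435.5,275.3,51,-3.3))
E
```

```text
now 8.42 [430.5 219.2 204.3] [-9.014e+01  9.000e-02 -3.010e+00] 85.2 [-0.5 -1.1 -0.5]
lin [0.0072, 0.1804, 0.1882] tw [0.0016, 0.0032, -0.0009] rows 1.9
lin [0.0077, 0.5104, 0.1891] tw [0.0016, 0.0032, -0.0009] rows 3.9
```

Request:
{"name": "move_arm", "arguments": {
  "linear": [
    [0.007, 0, 0.13],
    [0.007, 0.1, 0.188],
    [0.007, 0.18, 0.188],
    [0.007, 0.3, 0.188],
    [0.0075, 0.42, 0.188],
    [0.0075, 0.49, 0.188],
    [0.0075, 0.51, 0.188],
    [0.0075, 0.51, 0.188]
  ],
  "twist": [
    [0, 0.003, 0],
    [0, 0.003, 0],
    [0, 0.003, 0],
    [0, 0.003, 0],
    [0, 0.003, 0],
    [0, 0.003, 0],
    [0, 0.003, 0],
    [0, 0.003, 0]
  ],
  "hand": [1, 1, 1, 1, 1, 1, 1, 1]
}}

```text
time: 9.08
tool_pos: [433.4, 273.0, 48.2]
tcp_rot: [-90.3, 0.4, -3.3]
ft_force: [0.3, -0.4, 0.8]
finger_gap: 85.7
```

Request:
{"name": "move_arm", "arguments": {
  "linear": [
    [0, 0, 0],
    [0, 0, 0],
    [0, 0, 0],
    [0, 0, 0],
    [0, 0, 0],
    [0, 0, 0],
    [0, 0, 0],
    [0, 0, 0],
    [0, 0, 0],
    [0, 0, 0]
  ],
  "twist": [
    [0, 0, 0],
    [0, 0, 0],
    [0, 0, 0],
    [0, 0, 0],
    [0, 0, 0],
    [0, 0, 0],
    [0, 0, 0],
    [0, 0, 0],
    [0, 0, 0],
    [0, 0, 0]
  ],
  "hand": [0.3, 0, -0.3, -1, -1, -1, -1, -1, -1, -1],
  "force": 40
}}

```text
time: 9.92
tool_pos: [434.5, 273.7, 50.2]
tcp_rot: [-90.2, 0.2, -3.3]
ft_force: [-1.9, -0.4, 6.4]
finger_gap: 33.1
```

```bash
python3 - <<'E'
from h import *
d=r.snapshot("wrist");cv2.imwrite("pics/w5.png",d["frame"][:,:,::-1])
go((435.5,275.3,135,-3.3),(599.8,1,135,-3.3))
E
```

```text
now 9.97 [434.5 273.6  50.1] [-90.25   0.24  -3.32] 33.8 [-1.6 -1.3  7.2]
lin [0.0018, -0.2829, 0.0045] tw [0.0028, -0.0002, -0.0027] rows 2.0
lin [0.6015, -0.2816, -0.8766] tw [0.0028, -0.0002, -0.0027] rows 7.9
```

View pics/w5.png

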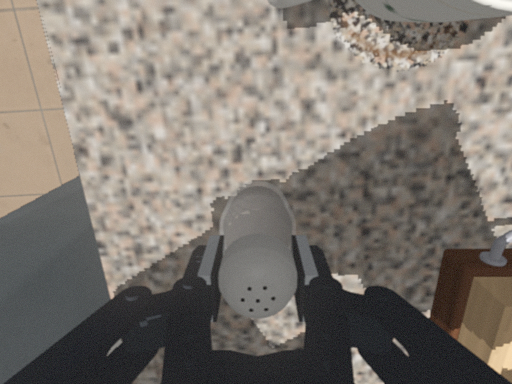

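The shaker's cap is gripped squarely, with a gap of 33.5 mm. Next I'll lift it and carry it to the small well.

Request:
{"name": "move_arm", "arguments": {
  "linear": [
    [0, -0.08, 0],
    [0, -0.2, 0],
    [0, -0.3, 0],
    [0, -0.3, 0],
    [0.1, -0.3, -0.14],
    [0.2, -0.3, -0.28],
    [0.3, -0.3, -0.42],
    [0.4, -0.3, -0.56],
    [0.5, -0.3, -0.7],
    [0.57, -0.3, -0.82],
    [0.6, -0.3, -0.88],
    [0.6, -0.3, -0.88]
  ],
  "twist": [
    [0, 0, 0],
    [0, 0, 0],
    [0, 0, 0],
    [0.003, 0, -0.003],
    [0.003, 0, -0.003],
    [0.003, 0, -0.003],
    [0.003, 0, -0.003],
    [0.003, 0, -0.003],
    [0.003, 0, -0.003],
    [0.003, 0, -0.003],
    [0.003, 0, -0.003],
    [0.003, 0, -0.003]
  ],
  "hand": [-1, -1, -1, -1, -1, -1, -1, -1, -1, -1, -1, -1]
}}

```text
time: 10.97
tool_pos: [601.0, -3.6, 141.2]
tcp_rot: [-90.0, -0.1, -3.4]
ft_force: [-0.4, 0.5, -0.2]
finger_gap: 33.1
```

```bash
python3 - <<'E'
from h import *
d=r.snapshot("wrist");cv2.imwrite("pics/w6.png",d["frame"][:,:,::-1])
go((599.8,0,69,-3.3),(599.8,0,65.5,-3.3))
E
```

```text
now 11.02 [602.4  -7.3 141.4] [-90.15  -0.23  -3.54] 33.2 [-2.  -3.1 -0.8]
lin [-0.0112, 0.2411, 0.0245] tw [0.0017, -0.0027, 0.0025] rows 1.7
lin [-0.0112, 0.2528, 0.0245] tw [0.0017, -0.0027, 0.0025] rows 1.8
```

View pics/w6.png

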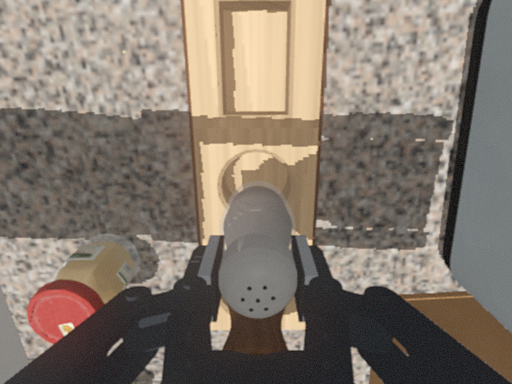

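The shaker hangs upright just short of the small well, slightly toward the mill. I'll correct sideways first, then go down.

Request:
{"name": "move_arm", "arguments": {
  "linear": [
    [-0.011, 0, 0.0245],
    [-0.011, 0, 0.0245],
    [-0.011, 0.03, 0.0245],
    [-0.011, 0.03, 0.0245]
  ],
  "twist": [
    [0.002, -0.003, 0.002],
    [0.002, -0.003, 0.002],
    [0.002, -0.003, 0.002],
    [0.002, -0.003, 0.002]
  ],
  "hand": [-1, -1, -1, -1]
}}

```text
time: 11.35
tool_pos: [598.4, 1.5, 130.6]
tcp_rot: [-90.0, 0.1, -3.2]
ft_force: [-0.4, 0.7, -1.0]
finger_gap: 32.8
```

```bash
python3 - <<'E'
from h import *
go((599.8,-0.5,70,-3.3),(599.8,-0.5,66,-3.3))
E
```

```text
now 11.35 [598.4   1.5 130.6] [-8.996e+01  6.000e-02 -3.180e+00] 32.8 [-0.4  0.7 -1. ]
lin [0.0052, 0.202, -0.0065] tw [-0.0005, 0.0013, -0.0007] rows 1.5
lin [0.0052, 0.2153, -0.0065] tw [-0.0005, 0.0013, -0.0007] rows 1.6
```

Request:
{"name": "move_arm", "arguments": {
  "linear": [
    [0.005, 0, -0.0065],
    [0.005, 0.05, -0.0065],
    [0.005, 0.1, -0.0065],
    [0.005, 0.14, -0.0065],
    [0.005, 0.17, -0.0065],
    [0.005, 0.19, -0.0065],
    [0.005, 0.2, -0.0065],
    [0.005, 0.2, -0.0065]
  ],
  "twist": [
    [0, 0, 0],
    [0, 0, 0],
    [0, 0, 0],
    [0, 0, 0],
    [0, 0, 0],
    [0, 0, 0],
    [0, 0, 0],
    [0, 0, 0]
  ],
  "hand": [-1, -1, -1, -1, -1, -1, -1, -1]
}}

```text
time: 12.02
tool_pos: [599.3, -0.3, 69.9]
tcp_rot: [-90.0, 0.1, -3.2]
ft_force: [0.6, -0.3, -1.5]
finger_gap: 33.1
```

Request:
{"name": "move_arm", "arguments": {
  "linear": [
    [0, 0.003, 0],
    [0, 0.006, 0],
    [0, 0.009, 0],
    [0, 0.011, 0],
    [0, 0.011, 0]
  ],
  "twist": [
    [0, 0, 0],
    [0, 0, 0],
    [0, 0, 0],
    [0, 0, 0],
    [0, 0, 0]
  ],
  "hand": [-1, -1, -1, -1, -1]
}}

```text
time: 12.43
tool_pos: [599.4, -0.4, 66.8]
tcp_rot: [-90.0, 0.1, -3.2]
ft_force: [0.1, 0.5, -0.1]
finger_gap: 33.4
```

```bash
python3 - <<'E'
from h import *
go((599.8,-0.5,66,-3.3))
E
```

```text
now 12.43 [ 5.994e+02 -4.000e-01  6.680e+01] [-89.95   0.11  -3.18] 33.4 [ 0.1  0.5 -0.1]
lin [0.0012, 0.0026, -0.0004] tw [-0.0005, 0.0014, -0.0012] rows 0.0
```

Request:
{"name": "move_arm", "arguments": {
  "linear": [
    [0, 0.003, 0],
    [0, 0.005, 0],
    [0, 0.005, 0],
    [0, 0.005, 0]
  ],
  "twist": [
    [0, 0, 0],
    [0, 0, 0],
    [0, 0, 0],
    [0, 0, 0]
  ],
  "hand": [-1, -1, -1, -1]
}}

```text
time: 12.77
tool_pos: [599.8, -0.5, 66.2]
tcp_rot: [-90.0, 0.1, -3.2]
ft_force: [-2.2, -0.8, 4.8]
finger_gap: 33.2
```

Contact. I'll release, rise, and move above the jar.

Request:
{"name": "move_arm", "arguments": {
  "linear": [
    [0, 0, 0],
    [0, 0, 0],
    [0, 0, 0],
    [0, 0, 0],
    [0, 0, 0],
    [0, 0, 0],
    [0, -0.1, 0],
    [0, -0.24, 0],
    [0, -0.38, 0],
    [0, -0.5, 0],
    [0, -0.55, 0],
    [0, -0.55, 0]
  ],
  "twist": [
    [0, 0, 0],
    [0, 0, 0],
    [0, 0, 0],
    [0, 0, 0],
    [0, 0, 0],
    [0, 0, 0],
    [0, 0, 0],
    [0, 0, 0],
    [0, 0, 0],
    [0, 0, 0],
    [0, 0, 0],
    [0, 0, 0]
  ],
  "hand": [0, 0.3, 0.4, 0.5, 0.5, 0.5, 0.5, 0.5, 0.5, 0.5, 0.5, 0.5]
}}

```text
time: 13.77
tool_pos: [602.9, -0.9, 237.9]
tcp_rot: [-90.0, -0.5, -3.2]
ft_force: [0.7, 0.0, -0.2]
finger_gap: 63.9
```

```bash
python3 - <<'E'
from h import *
go((446,-86,210,-3.3))
E
```

```text
now 13.77 [602.9  -0.9 237.9] [-89.98  -0.5   -3.18] 63.9 [ 0.7  0.  -0.2]
lin [-0.5072, 0.0883, -0.3124] tw [-0.0002, 0.0014, 0.0056] rows 4.3
```

Request:
{"name": "move_arm", "arguments": {
  "linear": [
    [-0.2, 0, -0.1],
    [-0.4, 0.05, -0.2],
    [-0.507, 0.088, -0.312],
    [-0.507, 0.088, -0.312],
    [-0.507, 0.088, -0.312],
    [-0.507, 0.088, -0.312],
    [-0.507, 0.088, -0.312],
    [-0.507, 0.088, -0.312]
  ],
  "twist": [
    [0, 0, 0.005],
    [0, 0, 0.005],
    [0, 0, 0.005],
    [0, 0, 0.005],
    [0, 0, 0.005],
    [0, 0, 0.005],
    [0, 0, 0.005],
    [0, 0, 0.005]
  ],
  "hand": [1, 1, 1, 1, 1, 1, 1, 1]
}}

```text
time: 14.43
tool_pos: [446.8, -85.6, 210.2]
tcp_rot: [-90.0, -0.1, -3.2]
ft_force: [-0.0, 0.3, 1.3]
finger_gap: 85.3
```

```bash
python3 - <<'E'
from h import *
s=r.sense();d=r.snapshot("wrist");w=cloud(d,s);np.savez("w7.npz",W=w,**d)
q=w.reshape(-1,3);q=q[np.isfinite(q[:,0])]
m=q[(np.hypot(q[:,0]-446,q[:,1]+86)<45)]
p=m[m[:,2]>80];print(len(p),p.mean(0),np.round(cv2.minEnclosingCircle(p[:,:2].astype(np.float32))[0],1),cv2.minEnclosingCircle(p[:,:2].astype(np.float32))[1])
p=m[(m[:,2]>8)&(m[:,2]<66)];print(len(p),p.min(0),p.max(0))
a=np.degrees(np.arctan2(p[:,1]+86,p[:,0]-446));
for lo in range(-180,180,10):
    k=(a>=lo)&(a<lo+10)&(p[:,2]>45)
    if k.sum()>3: print(lo+5,k.sum(),np.percentile(np.hypot(p[k,0]-446,p[k,1]+86),[50,95]).round(1))
cv2.imwrite("pics/w7.png",cv2.resize(d["frame"][60:330,120:390,::-1],(600,600)))
go()
E
```

```text
18233 [444.97375957 -75.03583732 248.70492331] [446.1 -85.5] 44.980194091796875
579 [417.90295571 -86.73863505   8.00097234] [479.02518577 -56.93739899  65.9088185 ]
5 6 [31.4 31.9]
35 9 [29.2 29.6]
45 15 [30.  31.1]
55 40 [31.1 32.4]
65 38 [29.3 30.8]
75 29 [28.1 28.7]
85 24 [27.6 27.8]
95 26 [27.8 28.3]
105 38 [28.6 29.6]
115 32 [28.7 30.3]
125 11 [27.1 28.1]
135 4 [26.5 26.8]
145 4 [25.8 26.3]
165 6 [27.6 28.4]
175 4 [28.2 28.4]
now 14.48 [447.  -85.5 210.3] [-89.97  -0.1   -3.14] 85.1 [0.2 0.8 0.5]
```

View pics/w7.png

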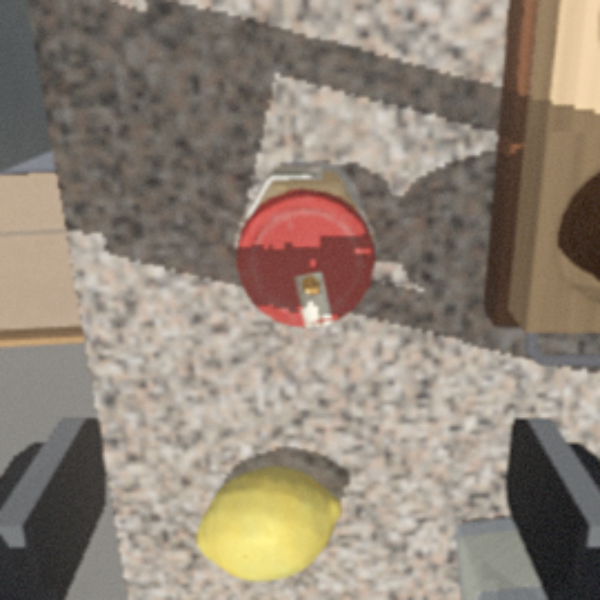

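The jar seen from above shows one flat facing the camera (+y), at pixels around (310,175) in the crop. I'll fit its turn and centre.

```bash
python3 - <<'E'
from h import *
from scipy.optimize import least_squares
W=np.load("w7.npz")["W"];q=W.reshape(-1,3);q=q[np.isfinite(q[:,0])]
m=q[(np.hypot(q[:,0]-446.5,q[:,1]+86)<45)]
p=m[(m[:,2]>83)&(m[:,2]<95)];print(len(p),p.mean(0).round(1),cv2.minEnclosingCircle(p[:,:2].astype(np.float32)))
p=m[(m[:,2]>20)&(m[:,2]<62)][:,:2]
def f(v):
    a=np.radians(v[2]+60*np.arange(6));return ((p-v[:2])@np.array([np.cos(a),np.sin(a)])).max(1)-27.5
for a0 in(0,20,40):
    s=least_squares(f,[446.5,-86,a0],loss="soft_l1");print(s.x.round(1),s.cost.round(1))
E
```

```text
2937 [448.  -84.   85.9] ((447.7973327636719, -84.92852783203125), 27.866561889648438)
[447.8 -85.8  26.4] 38.9
[447.8 -85.8  26.4] 38.9
[447.8 -85.8  26.4] 38.9
```

```bash
python3 - <<'E'
from h import *
go((447.8,-85.3,130,26.4),(447.8,-85.3,42,26.4))
E
```

```text
now 14.48 [447.  -85.5 210.3] [-89.97  -0.1   -3.14] 85.1 [0.2 0.8 0.5]
lin [0.0021, 0.2678, 0.0006] tw [-0.0, -0.3283, 0.0011] rows 4.1
lin [0.0016, 0.5612, 0.0005] tw [-0.0, -0.3283, 0.0011] rows 4.1
```

Request:
{"name": "move_arm", "arguments": {
  "linear": [
    [0.002, 0, 0],
    [0.002, 0.1, 0],
    [0.002, 0.18, 0],
    [0.002, 0.24, 0],
    [0.002, 0.27, 0],
    [0.002, 0.36, 0],
    [0.002, 0.45, 0],
    [0.002, 0.52, 0],
    [0.002, 0.56, 0],
    [0.002, 0.56, 0],
    [0.002, 0.56, 0]
  ],
  "twist": [
    [0, -0.328, 0.001],
    [0, -0.328, 0.001],
    [0, -0.328, 0.001],
    [0, -0.328, 0.001],
    [0, -0.328, 0.001],
    [0, -0.328, 0.001],
    [0, -0.328, 0.001],
    [0, -0.328, 0.001],
    [0, -0.328, 0.001],
    [0, -0.328, 0.001],
    [0, -0.328, 0.001]
  ],
  "hand": [1, 1, 1, 1, 1, 1, 1, 1, 1, 1, 1]
}}

```text
time: 15.4
tool_pos: [448.2, -85.1, 42.4]
tcp_rot: [-90.0, 0.0, 26.3]
ft_force: [0.2, 0.3, 0.1]
finger_gap: 85.6
```

Request:
{"name": "move_arm", "arguments": {
  "linear": [
    [0, 0, 0],
    [0, 0, 0],
    [0, 0, 0],
    [0, 0, 0],
    [0, 0, 0],
    [0, 0, 0],
    [0, 0, 0],
    [0, 0, 0],
    [0, 0, 0]
  ],
  "twist": [
    [0, 0, 0],
    [0, 0, 0],
    [0, 0, 0],
    [0, 0, 0],
    [0, 0, 0],
    [0, 0, 0],
    [0, 0, 0],
    [0, 0, 0],
    [0, 0, 0]
  ],
  "hand": [0.6, 0.4, 0.2, -1, -1, -1, -1, -1, -1],
  "force": 50
}}

```text
time: 16.15
tool_pos: [449.5, -85.6, 44.2]
tcp_rot: [-90.1, -0.1, 26.2]
ft_force: [-2.1, -0.4, 5.7]
finger_gap: 54.7
```

```bash
python3 - <<'E'
from h import *
d=r.snapshot("wrist");cv2.imwrite("pics/w8.png",d["frame"][:,:,::-1])
go((447.8,-85.3,135,26.4),(540,110,140,-3.3),(610.5,185.5,140,-3.3))
E
```

```text
now 16.2 [449.5 -85.5  44.2] [-9.007e+01 -8.000e-02  2.626e+01] 55.0 [-2.9 -1.4  6.1]
lin [-0.0042, -0.3027, 0.0028] tw [0.0008, -0.0016, 0.0009] rows 2.2
lin [0.5595, -0.3192, 0.4506] tw [0.0006, 0.3284, 0.0011] rows 5.7
lin [0.8815, -0.3189, 0.5724] tw [0.0006, 0.3284, 0.0011] rows 7.9
```

View pics/w8.png

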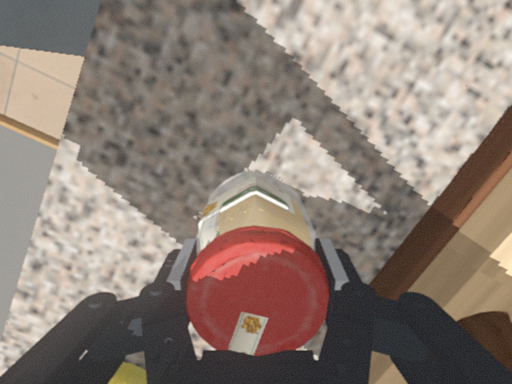

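The jar is gripped across its flats (55 mm). Next I'll lift it and carry it to the hexagonal well.

Request:
{"name": "move_arm", "arguments": {
  "linear": [
    [0, -0.08, 0],
    [0, -0.2, 0],
    [0, -0.32, 0],
    [0, -0.34, 0],
    [0.12, -0.34, 0.1],
    [0.24, -0.34, 0.19],
    [0.36, -0.34, 0.29],
    [0.48, -0.34, 0.38],
    [0.59, -0.34, 0.46],
    [0.7, -0.34, 0.5],
    [0.8, -0.34, 0.54],
    [0.86, -0.34, 0.565]
  ],
  "twist": [
    [0, 0, 0],
    [0, 0, 0],
    [0, 0, 0],
    [0, 0, 0],
    [0, 0.05, 0],
    [0, 0.1, 0],
    [0, 0.15, 0],
    [0, 0.2, 0],
    [0, 0.25, 0],
    [0, 0.3, 0],
    [0, 0.328, 0],
    [0, 0.328, 0]
  ],
  "hand": [-1, -1, -1, -1, -1, -1, -1, -1, -1, -1, -1, -1]
}}

```text
time: 17.2
tool_pos: [607.5, 184.8, 146.1]
tcp_rot: [-89.9, -0.2, -3.3]
ft_force: [1.2, -1.1, -2.7]
finger_gap: 54.7
```

```bash
python3 - <<'E'
from h import *
go((610.5,185.5,140,-3.3))
E
```

```text
now 17.2 [607.5 184.8 146.1] [-89.94  -0.18  -3.34] 54.7 [ 1.2 -1.1 -2.7]
lin [0.0098, 0.0205, 0.003] tw [-0.0007, -0.0004, 0.0021] rows 0.2
```

Request:
{"name": "move_arm", "arguments": {
  "linear": [
    [0.01, 0.02, 0.002],
    [0.01, 0.02, 0.002],
    [0.01, 0.02, 0.002],
    [0.01, 0.08, 0.002],
    [0.01, 0.14, 0.002],
    [0.01, 0.19, 0.002],
    [0.01, 0.23, 0.002],
    [0.01, 0.255, 0.002],
    [0.01, 0.27, 0.002],
    [0.01, 0.27, 0.002],
    [0.01, 0.27, 0.002]
  ],
  "twist": [
    [0, 0, 0.002],
    [0, 0, 0.002],
    [0, 0, 0.002],
    [0, 0, 0.002],
    [0, 0, 0.002],
    [0, 0, 0.002],
    [0, 0, 0.002],
    [0, 0, 0.002],
    [0, 0, 0.002],
    [0, 0, 0.002],
    [0, 0, 0.002]
  ],
  "hand": [-1, -1, -1, -1, -1, -1, -1, -1, -1, -1, -1]
}}

```text
time: 18.12
tool_pos: [611.1, 185.1, 65.8]
tcp_rot: [-89.9, -0.0, -3.4]
ft_force: [0.7, -0.4, -2.1]
finger_gap: 54.7
```

Request:
{"name": "move_arm", "arguments": {
  "linear": [
    [0, 0.004, 0],
    [0, 0.008, 0],
    [0, 0.012, 0],
    [0, 0.012, 0],
    [0, 0.012, 0]
  ],
  "twist": [
    [0, 0, 0],
    [0, 0, 0],
    [0, 0, 0],
    [0, 0, 0],
    [0, 0, 0]
  ],
  "hand": [-1, -1, -1, -1, -1]
}}

```text
time: 18.53
tool_pos: [611.1, 185.2, 62.2]
tcp_rot: [-89.9, -0.0, -3.3]
ft_force: [-0.3, 0.3, -2.2]
finger_gap: 54.9
```

Request:
{"name": "move_arm", "arguments": {
  "linear": [
    [0, 0.003, 0],
    [0, 0.006, 0],
    [0, 0.008, 0],
    [0, 0.008, 0],
    [0, 0.008, 0]
  ],
  "twist": [
    [0, 0, 0],
    [0, 0, 0],
    [0, 0, 0],
    [0, 0, 0],
    [0, 0, 0]
  ],
  "hand": [-1, -1, -1, -1, -1]
}}

```text
time: 18.95
tool_pos: [611.2, 185.3, 60.3]
tcp_rot: [-89.9, -0.1, -3.3]
ft_force: [-2.9, -0.4, 3.0]
finger_gap: 54.8
```

Contact. I'll release and rise clear.

Request:
{"name": "move_arm", "arguments": {
  "linear": [
    [0, 0, 0],
    [0, 0, 0],
    [0, 0, 0],
    [0, 0, 0],
    [0, 0, 0],
    [0, -0.08, 0],
    [0, -0.2, 0],
    [0, -0.34, 0],
    [0, -0.48, 0],
    [0, -0.58, 0],
    [0, -0.62, 0],
    [0, -0.62, 0]
  ],
  "twist": [
    [0, 0, 0],
    [0, 0, 0],
    [0, 0, 0],
    [0, 0, 0],
    [0, 0, 0],
    [0, 0, 0],
    [0, 0, 0],
    [0, 0, 0],
    [0, 0, 0],
    [0, 0, 0],
    [0, 0, 0],
    [0, 0, 0]
  ],
  "hand": [0.6, 0.8, 1, 1, 1, 1, 1, 1, 1, 1, 1, 1]
}}

```text
time: 19.95
tool_pos: [613.3, 185.5, 251.8]
tcp_rot: [-89.8, -0.5, -3.3]
ft_force: [0.5, -0.3, 0.1]
finger_gap: 85.0
```

```bash
python3 - <<'E'
from h import *
go((560,-105,245,-3.3),(543,-290,220,-3.3))
E
```

```text
now 19.95 [613.3 185.5 251.8] [-89.79  -0.53  -3.34] 85.0 [ 0.5 -0.3  0.1]
lin [-0.1211, 0.0181, -0.9771] tw [-0.0024, -0.0005, 0.0059] rows 7.1
lin [-0.1425, 0.0989, -1.5963] tw [-0.0024, -0.0005, 0.0059] rows 11.6
```

Request:
{"name": "move_arm", "arguments": {
  "linear": [
    [-0.12, 0.018, -0.977],
    [-0.12, 0.018, -0.977],
    [-0.12, 0.018, -0.977],
    [-0.12, 0.018, -0.977],
    [-0.12, 0.018, -0.977],
    [-0.12, 0.018, -0.977],
    [-0.12, 0.018, -0.977],
    [-0.12, 0.018, -0.977],
    [-0.12, 0.018, -0.977]
  ],
  "twist": [
    [-0.002, 0, 0.006],
    [-0.002, 0, 0.006],
    [-0.002, 0, 0.006],
    [-0.002, 0, 0.006],
    [-0.002, 0, 0.006],
    [-0.002, 0, 0.006],
    [-0.002, 0, 0.006],
    [-0.002, 0, 0.006],
    [-0.002, 0, 0.006]
  ],
  "hand": [1, 1, 1, 1, 1, 1, 1, 1, 1]
}}

```text
time: 20.7
tool_pos: [559.0, -107.3, 242.8]
tcp_rot: [-89.9, 0.2, -3.6]
ft_force: [-0.4, -0.1, -0.3]
finger_gap: 85.6
```

```bash
python3 - <<'E'
from h import *
go((540,-285,220,-3.3))
E
```

```text
now 20.7 [ 559.  -107.3  242.8] [-89.94   0.18  -3.6 ] 85.6 [-0.4 -0.1 -0.3]
lin [-0.0257, 0.0756, -0.5951] tw [-0.0006, -0.0033, -0.002] rows 4.3
```

Request:
{"name": "move_arm", "arguments": {
  "linear": [
    [-0.026, 0, -0.3],
    [-0.026, 0.04, -0.5],
    [-0.026, 0.075, -0.595],
    [-0.026, 0.075, -0.595],
    [-0.026, 0.075, -0.595],
    [-0.026, 0.075, -0.595],
    [-0.026, 0.075, -0.595],
    [-0.026, 0.075, -0.595]
  ],
  "twist": [
    [0, -0.003, -0.002],
    [0, -0.003, -0.002],
    [0, -0.003, -0.002],
    [0, -0.003, -0.002],
    [0, -0.003, -0.002],
    [0, -0.003, -0.002],
    [0, -0.003, -0.002],
    [0, -0.003, -0.002]
  ],
  "hand": [1, 1, 1, 1, 1, 1, 1, 1]
}}

```text
time: 21.37
tool_pos: [540.4, -283.0, 219.5]
tcp_rot: [-89.9, 0.0, -3.3]
ft_force: [1.1, 0.3, 0.2]
finger_gap: 85.4
```

```bash
python3 - <<'E'
from h import *
s=r.sense();d=r.snapshot("wrist");w=cloud(d,s)
q=w.reshape(-1,3);q=q[np.isfinite(q[:,0])]
m=q[(np.hypot(q[:,0]-543,q[:,1]+303)<50)]
p=m[(m[:,2]>85)&(m[:,2]<96)];print(len(p),p.mean(0).round(1),cv2.minAreaRect(p[:,:2].astype(np.float32)))
n=q[(np.hypot(q[:,0]-543,q[:,1]+303)<110)&(q[:,2]>10)&(q[:,2]<150)];
cv2.imwrite("pics/w9.png",d["frame"][:,:,::-1])
go()
E
```

```text
2018 [ 545.8 -303.    89.4] ((545.7323608398438, -304.5491638183594), (32.934593200683594, 56.015228271484375), 3.999798536300659)
now 21.42 [ 540.6 -283.   220. ] [-8.99e+01  1.00e-02 -3.22e+00] 85.6 [ 0.4 -0.5 -0. ]
```

View pics/w9.png

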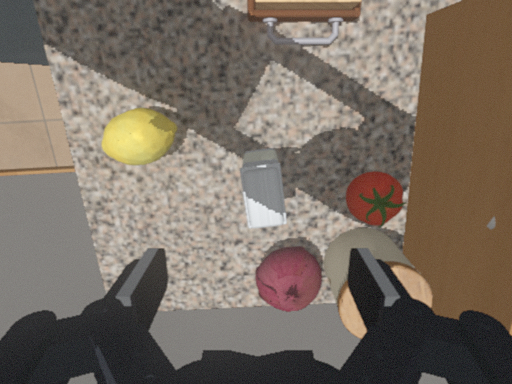

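The tin is at (545.7,-304.5), its long side 4° off the y axis, with the lemon, tomato and onion clear of the fingers.

```bash
python3 - <<'E'
from h import *
go((545.7,-304.3,150,4),(545.7,-304.3,43,4))
E
```

```text
now 21.42 [ 540.6 -283.   220. ] [-8.99e+01  1.00e-02 -3.22e+00] 85.6 [ 0.4 -0.5 -0. ]
lin [0.021, 0.2331, -0.0705] tw [-0.0012, -0.0802, -0.0] rows 1.8
lin [0.0211, 0.5898, -0.0711] tw [-0.0012, -0.0802, -0.0] rows 4.3
```

Request:
{"name": "move_arm", "arguments": {
  "linear": [
    [0.021, 0.05, -0.07],
    [0.021, 0.15, -0.07],
    [0.021, 0.23, -0.07],
    [0.021, 0.3, -0.071],
    [0.021, 0.4, -0.071],
    [0.021, 0.5, -0.071],
    [0.021, 0.57, -0.071],
    [0.021, 0.59, -0.071],
    [0.021, 0.59, -0.071],
    [0.021, 0.59, -0.071]
  ],
  "twist": [
    [-0.001, -0.08, 0],
    [-0.001, -0.08, 0],
    [-0.001, -0.08, 0],
    [-0.001, -0.08, 0],
    [-0.001, -0.08, 0],
    [-0.001, -0.08, 0],
    [-0.001, -0.08, 0],
    [-0.001, -0.08, 0],
    [-0.001, -0.08, 0],
    [-0.001, -0.08, 0]
  ],
  "hand": [1, 1, 1, 1, 1, 1, 1, 1, 1, 1]
}}

```text
time: 22.25
tool_pos: [546.7, -303.6, 44.2]
tcp_rot: [-90.0, -0.1, 4.1]
ft_force: [-0.5, 0.2, 0.7]
finger_gap: 85.3
```

Request:
{"name": "move_arm", "arguments": {
  "linear": [
    [0, 0, 0],
    [0, 0, 0],
    [0, 0, 0],
    [0, 0, 0],
    [0, 0, 0],
    [0, 0, 0],
    [0, 0, 0],
    [0, 0, 0],
    [0, 0, 0],
    [0, 0, 0]
  ],
  "twist": [
    [0, 0, 0],
    [0, 0, 0],
    [0, 0, 0],
    [0, 0, 0],
    [0, 0, 0],
    [0, 0, 0],
    [0, 0, 0],
    [0, 0, 0],
    [0, 0, 0],
    [0, 0, 0]
  ],
  "hand": [0.3, 0, -0.2, -1, -1, -1, -1, -1, -1, -1],
  "force": 45
}}

```text
time: 23.08
tool_pos: [547.2, -304.1, 45.5]
tcp_rot: [-90.1, -0.1, 4.0]
ft_force: [-1.2, 0.3, 6.2]
finger_gap: 35.5
```

```bash
python3 - <<'E'
from h import *
d=r.snapshot("wrist");cv2.imwrite("pics/w10.png",d["frame"][:,:,::-1])
go((545.7,-304.3,200,4),(500,-120,210,-3.3),(520,-10,200,-3.3))
E
```

```text
now 23.13 [ 547.2 -304.2   45.5] [-90.07  -0.12   4.04] 35.9 [-1.5  0.6  6.3]
lin [-0.0038, -0.515, -0.0008] tw [0.0008, 0.0005, 0.0013] rows 3.7
lin [-0.1124, -0.5494, 0.6227] tw [0.0007, 0.0816, 0.0014] rows 6.0
lin [-0.0201, -0.5163, 0.9838] tw [0.0007, 0.0816, 0.0014] rows 8.0
```

View pics/w10.png

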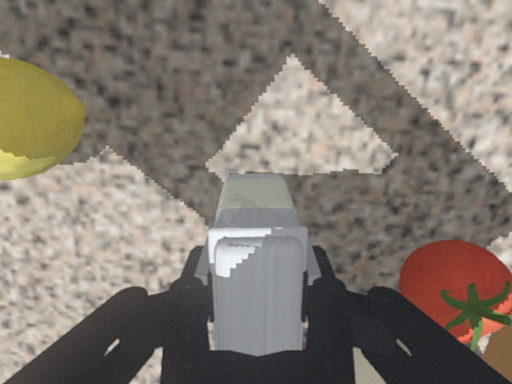

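The tin is gripped at 35.7 mm. Next I'll lift it and carry it around the mill on the robot's side.

Request:
{"name": "move_arm", "arguments": {
  "linear": [
    [0, -0.1, 0],
    [0, -0.23, 0],
    [0, -0.36, 0],
    [0, -0.48, 0],
    [-0.04, -0.54, 0.1],
    [-0.09, -0.54, 0.23],
    [-0.12, -0.54, 0.36],
    [-0.12, -0.54, 0.49],
    [-0.11, -0.54, 0.62],
    [-0.08, -0.54, 0.75],
    [-0.05, -0.54, 0.88],
    [-0.02, -0.52, 0.98]
  ],
  "twist": [
    [0, 0, 0],
    [0, 0, 0],
    [0, 0, 0],
    [0, 0, 0],
    [0, 0.02, 0],
    [0, 0.04, 0],
    [0, 0.06, 0],
    [0, 0.08, 0],
    [0, 0.08, 0],
    [0, 0.08, 0],
    [0, 0.08, 0],
    [0, 0.08, 0]
  ],
  "hand": [-1, -1, -1, -1, -1, -1, -1, -1, -1, -1, -1, -1]
}}

```text
time: 24.13
tool_pos: [520.4, -8.5, 202.6]
tcp_rot: [-90.0, -0.3, -3.1]
ft_force: [0.8, -0.3, -2.3]
finger_gap: 35.3
```

```bash
python3 - <<'E'
from h import *
go((605,92.5,170,-3.3))
E
```

```text
now 24.13 [520.4  -8.5 202.6] [-90.03  -0.27  -3.13] 35.3 [ 0.8 -0.3 -2.3]
lin [0.2626, 0.1096, 0.3516] tw [0.0003, 0.0019, 0.003] rows 3.3
```

Request:
{"name": "move_arm", "arguments": {
  "linear": [
    [0.09, 0, 0.12],
    [0.17, 0, 0.23],
    [0.23, 0.04, 0.31],
    [0.263, 0.11, 0.352],
    [0.263, 0.11, 0.352],
    [0.263, 0.11, 0.352],
    [0.263, 0.11, 0.352],
    [0.263, 0.11, 0.352]
  ],
  "twist": [
    [0, 0.002, 0.003],
    [0, 0.002, 0.003],
    [0, 0.002, 0.003],
    [0, 0.002, 0.003],
    [0, 0.002, 0.003],
    [0, 0.002, 0.003],
    [0, 0.002, 0.003],
    [0, 0.002, 0.003]
  ],
  "hand": [-1, -1, -1, -1, -1, -1, -1, -1]
}}

```text
time: 24.8
tool_pos: [605.3, 91.7, 171.1]
tcp_rot: [-90.0, -0.1, -3.4]
ft_force: [0.2, 0.8, -1.3]
finger_gap: 35.5
```

```bash
python3 - <<'E'
from h import *
s=r.sense();d=r.snapshot("wrist");cv2.imwrite("pics/w11.png",d["frame"][:,:,::-1])
w=cloud(d,s);p=w.reshape(-1,3);p=p[(np.hypot(p[:,0]-605,p[:,1]-92)<60)&(p[:,2]>200)&(p[:,2]<222)]
print(len(p), p.mean(0) if len(p) else 0, cv2.minAreaRect(p[:,:2].astype(np.float32)))
go((605,92.5,67,-3.3),(605,92.5,61.5,-3.3))
E
```

```text
15111 [606.73488571 101.08039606 213.73886563] ((603.1494750976562, 99.64912414550781), (72.01446533203125, 78.94583892822266), 48.973838806152344)
now 24.85 [605.5  91.6 171.3] [-90.02  -0.11  -3.38] 35.5 [ 0.7 -0.  -1.1]
lin [-0.0024, 0.3478, 0.0029] tw [0.0002, -0.0009, 0.0012] rows 2.5
lin [-0.0024, 0.3661, 0.0029] tw [0.0002, -0.0009, 0.0012] rows 2.6
```

View pics/w11.png

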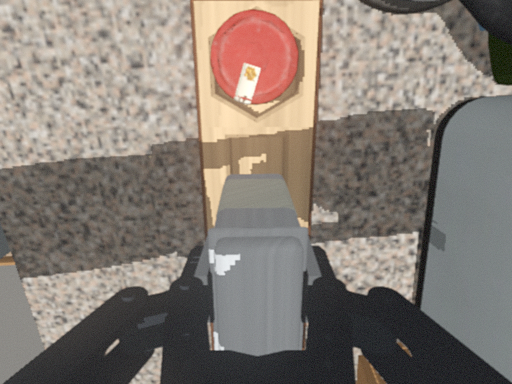

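The jar sits in its hexagonal well at (255,58). The tin is aligned above the oblong well, so I'll lower it.

Request:
{"name": "move_arm", "arguments": {
  "linear": [
    [-0.002, 0.08, 0.003],
    [-0.002, 0.15, 0.003],
    [-0.002, 0.21, 0.003],
    [-0.002, 0.255, 0.003],
    [-0.002, 0.29, 0.003],
    [-0.002, 0.315, 0.003],
    [-0.002, 0.335, 0.003],
    [-0.002, 0.347, 0.003],
    [-0.002, 0.347, 0.003],
    [-0.002, 0.347, 0.003]
  ],
  "twist": [
    [0, -0.001, 0.001],
    [0, -0.001, 0.001],
    [0, -0.001, 0.001],
    [0, -0.001, 0.001],
    [0, -0.001, 0.001],
    [0, -0.001, 0.001],
    [0, -0.001, 0.001],
    [0, -0.001, 0.001],
    [0, -0.001, 0.001],
    [0, -0.001, 0.001]
  ],
  "hand": [-1, -1, -1, -1, -1, -1, -1, -1, -1, -1]
}}

```text
time: 25.68
tool_pos: [605.5, 92.6, 67.8]
tcp_rot: [-90.0, -0.1, -3.3]
ft_force: [0.3, 0.5, -0.8]
finger_gap: 35.4
```

Request:
{"name": "move_arm", "arguments": {
  "linear": [
    [0, 0.004, 0],
    [0, 0.008, 0],
    [0, 0.012, 0],
    [0, 0.014, 0],
    [0, 0.014, 0]
  ],
  "twist": [
    [0, 0, 0],
    [0, 0, 0],
    [0, 0, 0],
    [0, 0, 0],
    [0, 0, 0]
  ],
  "hand": [-1, -1, -1, -1, -1]
}}

```text
time: 26.1
tool_pos: [605.5, 92.6, 63.5]
tcp_rot: [-90.0, -0.1, -3.3]
ft_force: [0.2, -0.4, -1.8]
finger_gap: 35.8
```

Request:
{"name": "move_arm", "arguments": {
  "linear": [
    [0, 0.003, 0],
    [0, 0.006, 0],
    [0, 0.008, 0],
    [0, 0.009, 0],
    [0, 0.009, 0]
  ],
  "twist": [
    [0, 0, 0],
    [0, 0, 0],
    [0, 0, 0],
    [0, 0, 0],
    [0, 0, 0]
  ],
  "hand": [-1, -1, -1, -1, -1]
}}

```text
time: 26.52
tool_pos: [605.5, 92.6, 61.5]
tcp_rot: [-90.0, -0.1, -3.3]
ft_force: [-3.0, 0.2, 6.2]
finger_gap: 36.0
```

Contact. I'll release, rise, and back away to check.

Request:
{"name": "move_arm", "arguments": {
  "linear": [
    [0, 0, 0],
    [0, 0, 0],
    [0, 0, 0],
    [0, 0, 0],
    [0, 0, 0],
    [0, 0, 0],
    [0, -0.08, 0],
    [0, -0.2, 0],
    [0, -0.34, 0],
    [0, -0.48, 0],
    [0, -0.6, 0],
    [0, -0.65, 0]
  ],
  "twist": [
    [0, 0, 0],
    [0, 0, 0],
    [0, 0, 0],
    [0, 0, 0],
    [0, 0, 0],
    [0, 0, 0],
    [0, 0, 0],
    [0, 0, 0],
    [0, 0, 0],
    [0, 0, 0],
    [0, 0, 0],
    [0, 0, 0]
  ],
  "hand": [0, 0.2, 0.3, 0.4, 0.4, 0.4, 0.4, 0.4, 0.4, 0.4, 0.4, 0.4]
}}

```text
time: 27.52
tool_pos: [607.5, 92.9, 263.9]
tcp_rot: [-90.0, -0.6, -3.3]
ft_force: [0.7, -0.8, 0.9]
finger_gap: 59.8
```

Request:
{"name": "move_arm", "arguments": {
  "linear": [
    [-0.3, -0.05, 0],
    [-0.6, -0.05, 0.1],
    [-0.6, -0.05, 0.1],
    [-0.6, -0.05, 0.1],
    [-0.6, -0.05, 0.1],
    [-0.6, -0.05, 0.1],
    [-0.6, -0.05, 0.1],
    [-0.6, -0.05, 0.1]
  ],
  "twist": [
    [0, 0, 0],
    [0, 0, 0],
    [0, 0, 0],
    [0, 0, 0],
    [0, 0, 0],
    [0, 0, 0],
    [0, 0, 0],
    [0, 0, 0]
  ],
  "hand": [0.4, 0.4, 0.4, 0.4, 0.4, 0.4, 0.4, 0.4]
}}

```text
time: 28.18
tool_pos: [430.0, 133.0, 277.3]
tcp_rot: [-89.9, -0.6, -3.3]
ft_force: [0.8, -0.1, -0.3]
finger_gap: 60.0
```

```bash
python3 - <<'E'
from h import *
go()
I=[];
for n in("scene","top"):
    d=r.snapshot(n);w=cloud(d).reshape(-1,3);I.append(d["frame"][:,:,::-1])
    for k,c in dict(mill=(594.5,-92),salt=(599.8,1),tin=(605,92.5),jar=(610.5,185.5),mug=(524,437),lemon=(416,-243)).items():
        m=w[(np.hypot(*(w[:,:2]-c).T)<45)&(w[:,2]>8)&(w[:,2]<195)]
        t=m[m[:,2]>m[:,2].max()-8];print(n,k,t.mean(0).round(1),m[:,2].max().round(1))
cv2.imwrite("pics/end.png",np.hstack([cv2.resize(I[0][100:300,150:350],(400,400)),cv2.resize(I[1][110:310,130:380],(400,400))]))
E
```

```text
now 28.18 [430.  133.  277.3] [-89.95  -0.63  -3.28] 60.0 [ 0.8 -0.1 -0.3]
scene mill [590.8 -91.5 182. ] 185.1
scene salt [596.8   5.1 101.8] 106.4
scene tin [600.4  96.  104.7] 109.0
scene jar [606.5 190.  100.8] 104.4
scene mug [521.6 450.3  92.6] 96.9
scene lemon [ 415.5 -242.7   55.2] 60.3
top mill [592.9 -93.4 185.1] 188.5
top salt [599.    0.6 104.1] 109.5
top tin [602.4  81.1 105.7] 109.6Traceback (most recent call last):
  File "<stdin>", line 8, in <module>
    return umr_maximum(a, axis, None, out, keepdims, initial, where)
ValueError: zero-size array to reduction operation maximum which has no identity
```

```bash
python3 - <<'E'
from h import *
d=r.snapshot("scene");o=dict(np.load("scene0.npz"))
w=cloud(d).reshape(-1,3);v=cloud(o).reshape(-1,3)
for c in((524,437),(416,-243)):
    for q in(v,w):
        m=q[(np.hypot(*(q[:,:2]-c).T)<55)&(q[:,2]>8)];t=m[m[:,2]>m[:,2].max()-8];print(m.min(0).round(),m.max(0).round(),len(m),t.mean(0).round(1))
D=cv2.absdiff(d["frame"],o["frame"]).max(2);print("mug diff px",(D[275:340,212:278]>40).sum(),"lemon",(D[145:170,288:318]>40).sum())
cv2.imwrite("pics/end.png",cv2.resize(d["frame"][90:350,130:390,::-1],(600,600)))
E
```

```text
[472. 382.   8.] [563. 463.  98.] 1337 [521.8 440.   92.8]
[472. 382.   8.] [563. 462.  97.] 1333 [522.9 441.1  92.1]
[ 374. -260.    8.] [ 454. -216.   60.] 331 [ 414.8 -244.    54.9]
[ 375. -262.    9.] [ 454. -214.   60.] 335 [ 416.2 -243.1   55.5]
mug diff px 81 lemon 77
```

View pics/end.png

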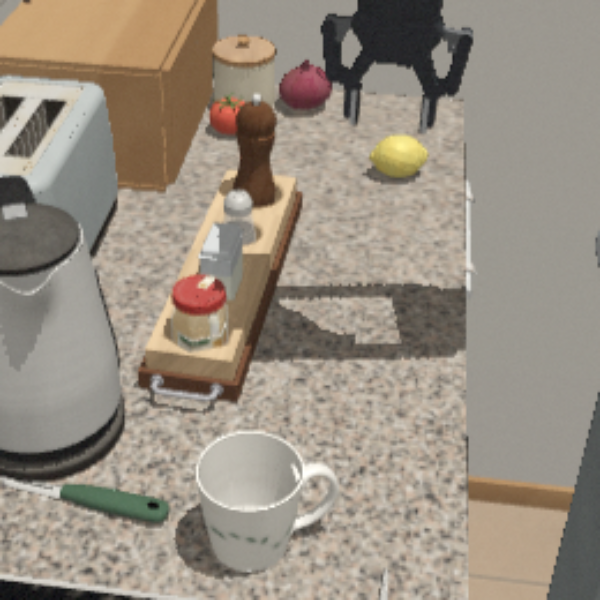

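All four items stand upright in their wells: mill (257,160), salt (238,215), tin (222,260) and jar (200,310). The mug and lemon haven't moved, and the gripper is clear. Handing in.

```bash
python3 -c "
from bench import r
print(r.hand_in())"
```

```text
the job is handed in; nothing more can be done
None
```

The tray is loaded and the job is handed in. In the order asked, the mill, salt shaker, jar and tin each went into their own well, lowered until the wrist force showed contact with the floor and then released. The robot clock stood at about 28 s of the 96 s allowed.

- **Final checks:** the scene camera put the tops at 185, 106, 104 and 109 mm for mill, salt, jar and tin. Standing on the well floors they should be at 186, 106, 102 and 106 mm, so this is within about 3 mm. In the picture all four stand upright.
- **Mug and lemon:** both were within about 1.5 mm of where they started, which is the measuring noise. The gripper was clear of everything.
- **Corrected on the way:** the first grip on the mill sat above its widest point, so I opened and gripped again 8 mm lower before lifting.
- **Check that failed:** the top camera's check found no points to measure at the jar, probably because the arm was in its view. I didn't retake it. The jar's and lemon's final checks, and the mug's, therefore rest on the scene camera. An earlier wrist picture also showed the jar in its well.

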